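# Stack the lunch tins on their stand

### The job

Pack up the steel lunch set on its round stand on the chopping board: the deepest tin at the bottom, the middle one on it, the shallowest on top of that and the knobbed lid last, each with its foot seated fully home in the one below and the whole stack upright. Leave the garlic, the small jar and the kitchen timer where they are.

Things in the scene. Friction and masses are not known exactly. Their poses are not given: they have to be found in the camera images.
- deep_tin_center (a point): the deepest of three tins of one set. Bare steel, open top, loose, upright on the black worktop; 74 mm tall, straight side 58 mm outside, 53 mm inside diameter. Its lowest 9 mm are a tapering foot (40 mm across below, 49 above) that drops into the rim below (next tin or stand), where the body comes to rest. Point: centre, 37 mm above the foot's bottom; z up. About 150 g.
- middle_tin_center (a point): the tin of middle depth. Bare steel, open top, loose, upright on the black worktop; 56 mm tall, straight side 58 mm outside, 53 mm inside diameter. Its lowest 9 mm are a tapering foot (40 mm across below, 49 above) that drops into the rim below (next tin or stand), where the body comes to rest. Point: centre, 28 mm above the foot's bottom; z up. About 120 g.
- shallow_tin_center (a point): the shallowest tin. Bare steel, open top, loose, upright on the black worktop; 40 mm tall, straight side 58 mm outside, 53 mm inside diameter. Its lowest 9 mm are a tapering foot (40 mm across below, 49 above) that drops into the rim below (next tin or stand), where the body comes to rest. Point: centre, 20 mm above the foot's bottom; z up. About 100 g.
- tin_lid_center (a point): the lid: steel disc 58 mm in diameter, 5 mm thick, the same 9 mm tapering foot as the tins below it and an upright round black knob (20 mm diameter, 24 mm tall) in the middle on top; 38 mm tall in all. Loose on the black worktop, knob up. Point: on its axis, half-way up, 19 mm above the foot's bottom and 19 mm below the knob's top; z up. About 80 g.
- stand_seat (a point): the stand: low steel foot plate, 88 mm in diameter, 6 mm thick, with a raised ring (68 mm outside, 53 mm inside diameter) whose top is 16 mm above the chopping board; fixed on the board on the left. The deepest tin's foot goes into the ring, its body rests on it. Point: centre of the ring at the height of its top; z up.
- garlic: a garlic bulb, 60 mm across and 59 mm tall, loose among the tins on the worktop, to be left alone. Origin at the centre of its underside.
- small_jar: a small clear glass jar with a pale screw cap, 49 mm in diameter and 56 mm tall, loose among the tins on the worktop, to be left alone. Origin at the centre of its underside.
- kitchen_timer: a round cream and red kitchen timer, 64 mm in diameter and 47 mm tall, loose on the chopping board beside the stand, to be left alone. Origin at the centre of its underside.
Mind the look-alikes: they are no part of the job. What is shaped like the part that bears shallow_tin_center but blue or green is not meant.

How it is judged:
By the outcome, as a careful person would: the job done as asked, in the order asked, and still so for the second after the job is handed in, with the robot touching nothing.
It also fails if it takes over 109 s, if anything falls off the work surface, if the arm or the gripper's body presses on something with over 40 N, if the wrist force passes 120 N, or if a joint passes its speed limit or range.

### The arm

A 6-joint arm with a two-finger parallel gripper is mounted at the origin on a cart in front of the work surface, level with it; the furniture and walls round the work are solid. World frame = base frame: x ahead of the robot, y to its left, z up, the work surface at z = 0. Lengths are in m, angles in rad, forces in N, time in s.
With the tool pointing down it reaches from about 0.3 to 0.875 m from the base axis. Payload 6.4 kg.
Tool frame: the origin (TCP) lies midway between the tips of the shut fingers; the grasp point (between the pads) lies 19 mm behind it (ctrl.pinch_z is the distance from the TCP to the grasp point, in m); z points along the fingers, y is the line along which they close (so a half turn about z gives the same grasp; the last joint's range is limited). The gripper opens to 85 mm and grips with 20 to 120 N. Pads are 22 mm wide; open, the fingers measure 114 mm over their backs; the gripper's body (76 mm by 85 mm) begins 54 mm behind the grasp point. The pads swing forward as they close: fully open they stand 13 mm farther back than shut.
Start: joints at [0.911, 0.181, 1.607, -0, 1.354, -0.206], TCP at [0.252, 0.517, 0.231] pointing down, gripper open.
Joint ranges: [-2.99, 2.99], [-0.89, 2.07], [0.3, 2.58], [-1.14, 4.28], [0, 2.63], [-3.12, 3.12]. Speed limits (rad/s): [2.57, 2.57, 3.01, 3.14, 3.14, 3.14].

### API

Orientations are given as a unit quaternion [w, x, y, z].
In Python, from bench import ctrl gives the robot as it stands.
- The arm moves only by the tool apply_moves, never from a script. Its argument "moves" is a list of rows, each an object with "jaw": the opening, from 0 (shut) to 1 (fully open); "offset": the shift along the tool's x, y, z in mm, a list of three; "rot": the turn, a rotation vector about the tool's x, y, z in degrees, a list of three. In form: [{"jaw": jaw, "offset": [dx, dy, dz], "rot": [ax, ay, az]}, ...]. A call has exactly 5 rows; each row shifts and turns the commanded pose from where the row before left it, along the tool's axes as they then stand; what a row does not reach is not made up. A row lasts 1/8 s, in which the tool goes at most 62.5 mm and 10.7 degrees, less where a joint would pass 70% of its speed; a pose out of reach is approached as far as the arm can. A call is refused whole if a number of a shift passes 62.5 or a number of a turn 10.7, either way. A call with a gripper value outside its range is refused whole. The fingers move at their own pace and stop on an object; the grip force is fixed at half the most. Time passes only in rows, so rows that do not move let the fingers close, or fill a call up. It gives the time, the measured TCP pose, the force, the opening and the grip force at its end, in the units of the state.
- ctrl.get_obs(): the state, without advancing time (a new reading comes with each control period).
- ctrl.camera(name): name is "scene" or "top"; returns (picture, depth): 480x640x3 uint8, red, green, blue; 480x640 float32, m along the optical axis (not along the pixel's ray), 0 where there is no reading.
- ctrl.camera_params(name): a dict with "K" (3x3 intrinsics, pixels), "dist" ([k1, k2, p1, p2, k3] as OpenCV has them; the pictures are not rectified), "cam_to_world" (4x4, takes a point from camera to world coordinates). Camera axes: x right, y down, z forward; pixel columns grow to the right and rows downward; lengths in m; the calibration is good to about 2 mm. A picture is of the moment at which its call begins. camera_params takes no time and is no camera call.
- ctrl.hand_in(): hands the job in; it is judged then, once.
Trained networks look in the newest picture that a camera, given by its name, has taken for a name from the list of things; names that differ only in an ending like _2 or _b are one class to them, and where a whole thing is asked for, a point or a joint stands for the part that bears it (a point fixed in the world has none). Each returns a list of dicts, best first, with "score" (0 to 1); they miss things now and then, are a little off and sometimes report something else, mostly with a low value. They report only what shows in the picture. A call takes as long as a camera call. They do not tell look-alikes from the thing itself.
- ctrl.outline_of(camera, target): "region" (480x640 bool, what is visible of it) and "position" ([column, row] in pixels, amid what is visible of it).
The state is a dict: "time_s": time; "q": joint angles; "dq": joint speeds; "joint_efforts": joint torques, N m; "eef_pos": TCP position; "eef_rot": TCP orientation; "wrist_force": force on the tool from outside, world axes, zero at the start; "torque": the same for the moment, N m; "opening": opening from 0.0 (shut) to 1.0 (fully open); "grasp_force": force on a finger pad.
Only numpy, scipy, OpenCV 4.12 (cv2) and the standard library are available. Lean on these libraries where they do the work, as an engineer would, in place of code of your own. Each camera call takes 0.05 s, during which the arm holds its last target. There are 200 camera calls.

## Working session

There is one attempt and no reset: what is moved stays moved. The work goes in short steps, Python scripts to look and compute and a tool call to move; the robot and the scene stay as the last step left them, time stands still between calls to the robot, and variables do not carry over. Pictures are saved under pics/ and viewed, at most 14 in all, crops included, and the job is handed in when it is done.

Besides the shell and the picture viewer there is one more tool, called after ">>>" as name([rows], argument=value, ...), one row to a line, values as JSON. apply_moves: Moves the arm, as the interface text tells. Its arguments: {"type":"object","properties":{"moves":{"type":"array"}},"required":["moves"]}

```bash
mkdir -p pics; ls
python3 - <<'E'
from bench import ctrl
import cv2,numpy as np
ims=[]
for c in ("scene","top"):
    p,d=ctrl.camera(c); cv2.imwrite(f"pics/{c}0.png",p[:,:,::-1])
    P=ctrl.camera_params(c); print(c,np.round(P["K"],1).tolist(),np.round(P["dist"],4),np.round(P["cam_to_world"],3).tolist())
o=ctrl.get_obs(); print(o, ctrl.pinch_z)
E
```

```text
pics
scene [[539.8, 0.0, 314.1], [0.0, 539.8, 250.3], [0.0, 0.0, 1.0]] [-0.1194  0.      0.      0.      0.    ] [[0.873, -0.185, 0.452, 0.213], [-0.488, -0.355, 0.797, -0.485], [0.013, -0.916, -0.4, 0.407], [0.0, 0.0, 0.0, 1.0]]
top [[455.2, 0.0, 324.9], [0.0, 455.2, 231.0], [0.0, 0.0, 1.0]] [-0.0944  0.      0.      0.      0.    ] [[0.003, -0.985, 0.17, 0.413], [-1.0, -0.004, -0.007, 0.189], [0.007, -0.17, -0.985, 0.926], [0.0, 0.0, 0.0, 1.0]]
{'time_s': 0.1, 'q': array([ 9.10744308e-01,  1.81496087e-01,  1.60788587e+00, -1.48507297e-05,
        1.35383777e+00, -2.06299637e-01]), 'dq': array([-0.00014388, -0.00197861, -0.00259363,  0.00053349, -0.00024801,
       -0.00122221]), 'joint_efforts': array([ 6.88600139e-04, -4.45874834e+01, -3.52237952e+01, -1.77904612e-04,
        4.15454357e-03, -5.52793063e-05]), 'eef_pos': array([0.2517212 , 0.51641692, 0.23046847]), 'eef_rot': array([-3.34904852e-04,  2.24933230e-01,  9.74373840e-01, -7.41436793e-04]), 'wrist_force': array([ 0.38189522, -0.18956249, -0.02636676]), 'torque': array([ 0.03936024, -0.00164712,  0.03037308]), 'grasp_force': 0.0, 'opening': 1.0018470714657821} 0.0187
```

View pics/top0.png

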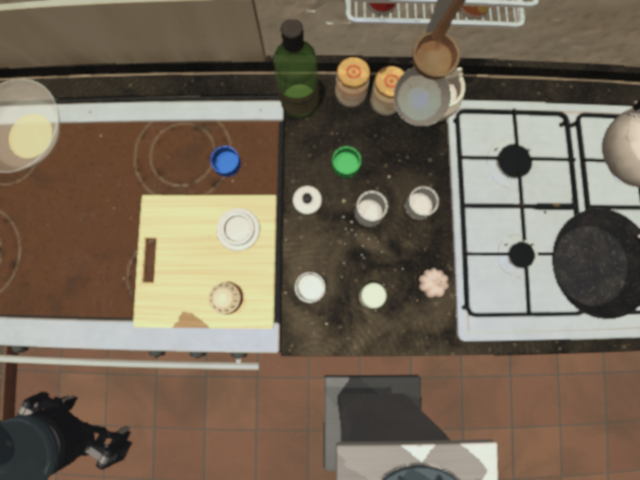

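View pics/scene0.png

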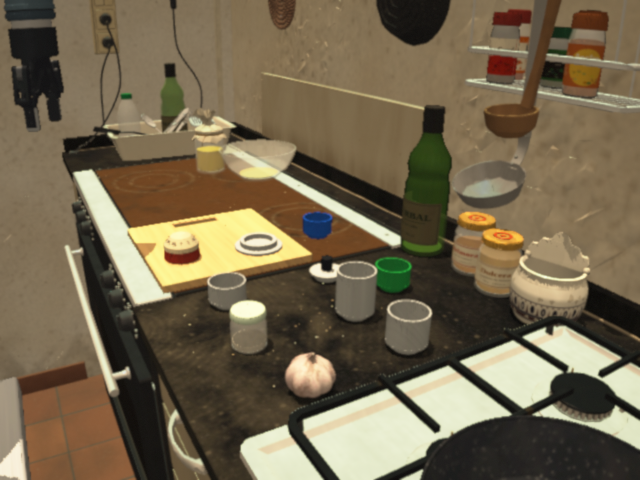

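The top view shows the stand at (238,230), timer (226,298), lid (307,200), shallow tin (310,288) and jar (373,295). It also shows the deep or middle tins at (371,208) and (422,203), the garlic at (433,283), and blue and green look-alikes at (226,160) and (347,161). In the scene view the taller tin is at (355,290) and the other at (408,327).

```bash
cat > h.py <<'E'
from bench import ctrl
import cv2,numpy as np
from scipy.optimize import least_squares
def cloud(c,shot=True,reg=None):
    p,d=ctrl.camera(c) if reg is None else reg
    P=ctrl.camera_params(c); v,u=np.mgrid[:480,:640]
    n=cv2.undistortPoints(np.stack([u,v],-1).reshape(-1,1,2).astype(float),P["K"],P["dist"]).reshape(480,640,2)
    X=np.dstack([n*d[...,None],d])@P["cam_to_world"][:3,:3].T+P["cam_to_world"][:3,3]
    X[d==0]=np.nan
    return p,X
def circ(pts,r=None):
    c0=pts.mean(0)
    f=lambda s:np.hypot(*(pts-s[:2]).T)-(r if r else s[2])
    s=least_squares(f,[*c0,.029],loss='soft_l1',f_scale=.001).x
    return s
E
python3 - <<'E'
from h import *
T={"deep_tin_center":0,"middle_tin_center":0,"shallow_tin_center":0,"tin_lid_center":0,"stand_seat":0,"garlic":0,"small_jar":0,"kitchen_timer":0}
for c in("top","scene"):
    p,X=cloud(c); np.save(f"{c}.npy",X)
    for t in T:
        try: R=ctrl.outline_of(c,t)
        except Exception as e: print(c,t,e); continue
        for r in R[:4]:
            m=r["region"]&~np.isnan(X[...,0])
            if m.sum()<20: continue
            Q=X[m]; zt=np.percentile(Q[:,2],97); 
            top=Q[Q[:,2]>zt-.006]
            lo,hi=np.percentile(top[:,:2],[1,99],axis=0)
            print(c,t,round(r["score"],2),np.round(r["position"]),m.sum(),"ztop %.3f"%zt,"mid",np.round((lo+hi)/2,3),"ext",np.round(hi-lo,3),"fit",np.round(circ(top[:,:2]),3))
b,X=0,np.load("top.npy"); print("board z",np.round(X[260,180],4),np.round(X[215,170],4),"worktop",np.round(X[250,340],4))
E
```

```text
top deep_tin_center 0.88 [371. 208.] 794 ztop 0.076 mid [0.609 0.094] ext [0.055 0.056] fit [0.61  0.095 0.027]
top middle_tin_center 0.7 [424. 203.] 853 ztop 0.057 mid [ 0.624 -0.011] ext [0.057 0.058] fit [ 0.624 -0.011  0.028]
top shallow_tin_center 0.97 [308. 285.] 703 ztop 0.042 mid [0.457 0.214] ext [0.056 0.054] fit [0.457 0.213 0.027]
top shallow_tin_center 0.85 [345. 162.] 712 ztop 0.042 mid [0.712 0.142] ext [0.057 0.055] fit [0.712 0.141 0.028]
top shallow_tin_center 0.72 [227. 162.] 722 ztop 0.043 mid [0.713 0.388] ext [0.057 0.055] fit [0.713 0.389 0.028]
top shallow_tin_center 0.38 [240. 228.] 1438 ztop 0.035 mid [0.572 0.359] ext [0.063 0.065] fit [0.572 0.358 0.03 ]
top tin_lid_center 0.74 [303. 199.] 570 ztop 0.040 mid [0.637 0.221] ext [0.018 0.016] fit [0.636 0.221 0.007]
top tin_lid_center 0.45 [227. 298.] 943 ztop 0.064 mid [0.435 0.377] ext [0.037 0.036] fit [0.434 0.378 0.013]
top garlic 0.69 [433. 280.] 644 ztop 0.054 mid [ 0.464 -0.031] ext [0.017 0.022] fit [ 0.464 -0.033  0.006]
top garlic 0.55 [423. 207.] 798 ztop 0.057 mid [ 0.623 -0.011] ext [0.055 0.058
[... 1339 characters left out ...]
.037 mid [0.629 0.203] ext [0.028 0.045] fit [0.635 0.217 0.007]
scene stand_seat 0.81 [258. 244.] 877 ztop 0.032 mid [0.572 0.356] ext [0.065 0.065] fit [0.572 0.355 0.03 ]
scene garlic 0.69 [354. 292.] 2083 ztop 0.073 mid [0.609 0.091] ext [0.056 0.057] fit [0.61  0.092 0.027]
scene small_jar 0.95 [249. 327.] 1714 ztop 0.056 mid [0.438 0.087] ext [0.043 0.042] fit [0.438 0.085 0.017]
scene kitchen_timer 0.74 [183. 247.] 988 ztop 0.062 mid [0.433 0.37 ] ext [0.035 0.027] fit [0.433 0.371 0.011]
scene kitchen_timer 0.33 [327. 271.] 573 ztop 0.037 mid [0.614 0.165] ext [0.059 0.122] fit [0.597 0.166 0.062]
board z [0.5089 0.4754 0.0177] [0.6016 0.5015 0.018 ] worktop [ 0.5333  0.1518 -0.0011]
```

>>> apply_moves([
  {"jaw": 1, "offset": [0, 0, 0], "rot": [0, 0, -8.7]},
  {"jaw": 1, "offset": [0, 0, 0], "rot": [0, 0, -8.7]},
  {"jaw": 1, "offset": [0, 0, 0], "rot": [0, 0, -8.6]},
  {"jaw": 1, "offset": [-35, -42, 0], "rot": [0, 0, 0]},
  {"jaw": 1, "offset": [-35, -42, 0], "rot": [0, 0, 0]},
])

```text
time_s: 1.62
eef_pos: [0.3224, 0.4322, 0.2313]
eef_rot: [0.0, -0.001, 1.0, 0.0]
wrist_force: [0.5, 0.3, 0.2]
opening: 1.0
grasp_force: 0.0
```

>>> apply_moves([
  {"jaw": 1, "offset": [-38, -45, 0], "rot": [0, 0, 0]},
  {"jaw": 1, "offset": [-38, -45, 0], "rot": [0, 0, 0]},
  {"jaw": 1, "offset": [-38, -45, 0], "rot": [0, 0, 0]},
  {"jaw": 1, "offset": [-38, -45, 0], "rot": [0, 0, 0]},
  {"jaw": 1, "offset": [-38, -45, 0], "rot": [0, 0, 0]},
])

```text
time_s: 2.25
eef_pos: [0.5132, 0.2062, 0.2316]
eef_rot: [0.0, 0.0, 1.0, 0.0]
wrist_force: [0.7, 0.5, -0.2]
opening: 0.998
grasp_force: 0.0
```

>>> apply_moves([
  {"jaw": 1, "offset": [-32, -38, 0], "rot": [0, 0, 0]},
  {"jaw": 1, "offset": [-32, -38, 0], "rot": [0, 0, 0]},
  {"jaw": 1, "offset": [-33, -37, 0], "rot": [0, 0, 0]},
  {"jaw": 1, "offset": [0, 0, 40], "rot": [0, 0, 0]},
  {"jaw": 1, "offset": [0, 0, 50], "rot": [0, 0, 0]},
])

```text
time_s: 2.88
eef_pos: [0.6107, 0.0938, 0.1415]
eef_rot: [0.002, 0.001, 1.0, -0.0]
wrist_force: [0.9, 0.1, -1.3]
opening: 0.999
grasp_force: 0.0
```

>>> apply_moves([
  {"jaw": 1, "offset": [0, 0, 50], "rot": [0, 0, 0]},
  {"jaw": 1, "offset": [0, 0, 40], "rot": [0, 0, 0]},
  {"jaw": 1, "offset": [0, 0, 16], "rot": [0, 0, 0]},
  {"jaw": 0.8, "offset": [0, 0, 0], "rot": [0, 0, 0]},
  {"jaw": 0.5, "offset": [0, 0, 0], "rot": [0, 0, 0]},
])

```text
time_s: 3.5
eef_pos: [0.6109, 0.0947, 0.0376]
eef_rot: [0.002, -0.0, 1.0, -0.0]
wrist_force: [-0.2, -0.1, -0.9]
opening: 0.658
grasp_force: 63.7
```

>>> apply_moves([
  {"jaw": 0.4, "offset": [0, 0, 0], "rot": [0, 0, 0]},
  {"jaw": 0.4, "offset": [0, 0, 0], "rot": [0, 0, 0]},
  {"jaw": 0.4, "offset": [0, 0, 0], "rot": [0, 0, 0]},
  {"jaw": 0.4, "offset": [0, 0, 0], "rot": [0, 0, 0]},
  {"jaw": 0.4, "offset": [0, 0, 0], "rot": [0, 0, 0]},
])

```text
time_s: 4.12
eef_pos: [0.6107, 0.0948, 0.0373]
eef_rot: [0.002, 0.0, 1.0, -0.0]
wrist_force: [0.3, 0.0, 7.4]
opening: 0.663
grasp_force: 64.4
```

>>> apply_moves([
  {"jaw": 0.4, "offset": [0, 0, -20], "rot": [0, 0, 0]},
  {"jaw": 0.4, "offset": [0, 0, -50], "rot": [0, 0, 0]},
  {"jaw": 0.4, "offset": [0, 0, -30], "rot": [0, 0, 0]},
  {"jaw": 0.4, "offset": [0, 20, 0], "rot": [0, 0, 0]},
  {"jaw": 0.4, "offset": [8, 45, 0], "rot": [0, 0, 0]},
])

```text
time_s: 4.75
eef_pos: [0.6011, 0.1598, 0.1354]
eef_rot: [0.0, 0.001, 1.0, -0.0]
wrist_force: [0.4, 0.1, -1.4]
opening: 0.661
grasp_force: 64.2
```

>>> apply_moves([
  {"jaw": 0.4, "offset": [10, 50, 0], "rot": [0, 0, 0]},
  {"jaw": 0.4, "offset": [10, 55, 0], "rot": [0, 0, 0]},
  {"jaw": 0.4, "offset": [10, 50, 0], "rot": [0, 0, 0]},
  {"jaw": 0.4, "offset": [0, 30, 0], "rot": [0, 0, 0]},
  {"jaw": 0.4, "offset": [0, 14, 0], "rot": [0, 0, 0]},
])

```text
time_s: 5.38
eef_pos: [0.5692, 0.3611, 0.1339]
eef_rot: [-0.001, -0.001, 1.0, -0.0]
wrist_force: [-0.5, -0.1, -1.9]
opening: 0.661
grasp_force: 64.2
```

Run:
```python
from h import *
p,X=cloud("scene"); cv2.imwrite("pics/s1.png",p[100:400,100:500,::-1])
p,X=cloud("top"); 
q=X[190:270,200:280].reshape(-1,3); print(np.round(ctrl.get_obs()["eef_pos"],4))
```

```text
[0.57   0.36   0.1343]
```

View pics/s1.png

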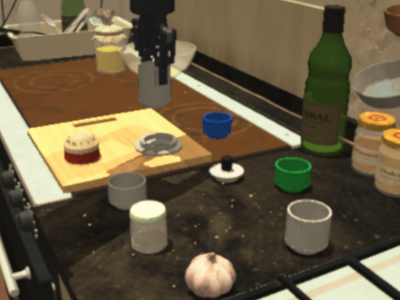

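The deep tin hangs upright in the gripper at crop (155,80), over the stand at crop (158,143). I'm lowering it now.

>>> apply_moves([
  {"jaw": 0.4, "offset": [-2, -2, 30], "rot": [0, 0, 0]},
  {"jaw": 0.4, "offset": [0, 0, 20], "rot": [0, 0, 0]},
  {"jaw": 0.4, "offset": [0, 0, 9], "rot": [0, 0, 0]},
  {"jaw": 0.4, "offset": [0, 0, 5], "rot": [0, 0, 0]},
  {"jaw": 0.4, "offset": [0, 0, 2], "rot": [0, 0, 0]},
])

```text
time_s: 6.1
eef_pos: [0.5735, 0.3568, 0.0697]
eef_rot: [0.0, 0.0, 1.0, 0.0]
wrist_force: [0.0, -0.1, -2.8]
opening: 0.664
grasp_force: 64.2
```

>>> apply_moves([
  {"jaw": 0.4, "offset": [0, 0, 2], "rot": [0, 0, 0]},
  {"jaw": 0.4, "offset": [0, 0, 1], "rot": [0, 0, 0]},
  {"jaw": 0.4, "offset": [0, 0, 1], "rot": [0, 0, 0]},
  {"jaw": 0.4, "offset": [0, 0, 0], "rot": [0, 0, 0]},
  {"jaw": 0.4, "offset": [0, 0, 0], "rot": [0, 0, 0]},
])

```text
time_s: 6.72
eef_pos: [0.5731, 0.3569, 0.0654]
eef_rot: [0.0, -0.0, 1.0, 0.0]
wrist_force: [-0.4, 0.4, -1.3]
opening: 0.661
grasp_force: 64.2
```

>>> apply_moves([
  {"jaw": 0.4, "offset": [0, 1, 1], "rot": [0, 0, 0]},
  {"jaw": 0.4, "offset": [0, 0, 1], "rot": [0, 0, 0]},
  {"jaw": 0.4, "offset": [0, 0, 1], "rot": [0, 0, 0]},
  {"jaw": 0.4, "offset": [0, 0, 1], "rot": [0, 0, 0]},
  {"jaw": 0.4, "offset": [0, 0, 0], "rot": [0, 0, 0]},
])

```text
time_s: 7.35
eef_pos: [0.573, 0.3578, 0.0611]
eef_rot: [-0.0, 0.0, 1.0, -0.0]
wrist_force: [-0.2, 0.9, -1.7]
opening: 0.664
grasp_force: 64.2
```

>>> apply_moves([
  {"jaw": 0.4, "offset": [0, 0, 1], "rot": [0, 0, 0]},
  {"jaw": 0.4, "offset": [0, 0, 1], "rot": [0, 0, 0]},
  {"jaw": 0.4, "offset": [0, 0, 0], "rot": [0, 0, 0]},
  {"jaw": 0.4, "offset": [0, 0, 0], "rot": [0, 0, 0]},
  {"jaw": 0.4, "offset": [0, 0, 0], "rot": [0, 0, 0]},
])

```text
time_s: 7.98
eef_pos: [0.5733, 0.3579, 0.0602]
eef_rot: [0.0, -0.0, 1.0, 0.0]
wrist_force: [-2.6, -1.0, 5.8]
opening: 0.663
grasp_force: 64.9
```

>>> apply_moves([
  {"jaw": 0.8, "offset": [0, 0, 0], "rot": [0, 0, 0]},
  {"jaw": 1, "offset": [0, 0, 0], "rot": [0, 0, 0]},
  {"jaw": 1, "offset": [0, 0, 0], "rot": [0, 0, 0]},
  {"jaw": 1, "offset": [0, 0, -30], "rot": [0, 0, 0]},
  {"jaw": 1, "offset": [0, 0, -60], "rot": [0, 0, 0]},
])

```text
time_s: 8.6
eef_pos: [0.5708, 0.3568, 0.1465]
eef_rot: [-0.003, 0.0, 1.0, -0.001]
wrist_force: [-0.1, 0.9, 0.7]
opening: 1.0
grasp_force: 0.0
```

>>> apply_moves([
  {"jaw": 1, "offset": [0, -55, 0], "rot": [0, 0, 0]},
  {"jaw": 1, "offset": [-13, -58, 0], "rot": [0, 0, 0]},
  {"jaw": 1, "offset": [-13, -58, 0], "rot": [0, 0, 0]},
  {"jaw": 1, "offset": [-13, -58, 0], "rot": [0, 0, 0]},
  {"jaw": 1, "offset": [-13, -58, 0], "rot": [0, 0, 0]},
])

```text
time_s: 9.22
eef_pos: [0.6253, 0.069, 0.1494]
eef_rot: [0.0, -0.0, 1.0, 0.0]
wrist_force: [1.2, 0.3, 0.2]
opening: 1.0
grasp_force: 0.0
```

Run:
```python
from h import *
for c,tol in(("top",.006),("scene",.004)):
    p,X=cloud(c); cv2.imwrite(f"pics/{c}2.png",p[:,:,::-1])
    for n,(x,y,z) in {"deep":(.572,.3575,.097),"mid":(.624,-.012,.056),"shal":(.456,.2125,.040),"lidknob":(.636,.219,.038)}.items():
        Q=X[(abs(X[...,2]-z-.001)<tol)&(np.hypot(X[...,0]-x,X[...,1]-y)<.045)]
        lo,hi=np.percentile(Q,[1,99],axis=0)
        print(c,n,len(Q),"fit",np.round(circ(Q[:,:2]),4),"mid",np.round((lo+hi)/2,4),"ztop",np.round(hi[2],4))
```

```text
top deep 165 fit [0.5729 0.3565 0.0271] mid [0.5732 0.3564 0.0967] ztop 0.101
top mid 47 fit [ 0.6232 -0.0108  0.0282] mid [ 0.6406 -0.0116  0.0552] ztop 0.0585
top shal 124 fit [0.4564 0.2136 0.0275] mid [0.4566 0.2138 0.0398] ztop 0.0444
top lidknob 77 fit [0.6359 0.2212 0.007 ] mid [0.6361 0.2214 0.0379] ztop 0.0424
scene deep 109 fit [0.5727 0.3552 0.0274] mid [0.573  0.3546 0.0958] ztop 0.0975
scene mid 254 fit [ 0.6242 -0.0126  0.0275] mid [ 0.6244 -0.0124  0.0549] ztop 0.0567
scene shal 162 fit [0.455  0.2106 0.0275] mid [0.4554 0.2108 0.0387] ztop 0.0403
scene lidknob 50 fit [0.6348 0.2173 0.0066] mid [0.6355 0.2184 0.0366] ztop 0.0381
```

>>> apply_moves([
  {"jaw": 1, "offset": [1, -50, 0], "rot": [0, 0, 0]},
  {"jaw": 1, "offset": [0, -29, 0], "rot": [0, 0, 0]},
  {"jaw": 1, "offset": [0, 0, 20], "rot": [0, 0, 0]},
  {"jaw": 1, "offset": [0, 0, 50], "rot": [0, 0, 0]},
  {"jaw": 1, "offset": [0, 0, 40], "rot": [0, 0, 0]},
])

```text
time_s: 9.95
eef_pos: [0.6229, -0.0065, 0.0366]
eef_rot: [-0.001, -0.0, 1.0, 0.0]
wrist_force: [-0.2, 0.4, -0.2]
opening: 1.0
grasp_force: 0.0
```

>>> apply_moves([
  {"jaw": 1, "offset": [0, 0, 16], "rot": [0, 0, 0]},
  {"jaw": 0.8, "offset": [0, 0, 0], "rot": [0, 0, 0]},
  {"jaw": 0.4, "offset": [0, 0, 0], "rot": [0, 0, 0]},
  {"jaw": 0.4, "offset": [0, 0, 0], "rot": [0, 0, 0]},
  {"jaw": 0.4, "offset": [0, 0, 0], "rot": [0, 0, 0]},
])

```text
time_s: 10.58
eef_pos: [0.6254, -0.0083, 0.0251]
eef_rot: [0.002, -0.0, 1.0, -0.0]
wrist_force: [-0.4, 1.4, 4.7]
opening: 0.652
grasp_force: 64.1
```

>>> apply_moves([
  {"jaw": 0.4, "offset": [0, 0, -30], "rot": [0, 0, 0]},
  {"jaw": 0.4, "offset": [0, 0, -55], "rot": [0, 0, 0]},
  {"jaw": 0.4, "offset": [0, 0, -40], "rot": [0, 0, 0]},
  {"jaw": 0.4, "offset": [0, 20, -5], "rot": [0, 0, 0]},
  {"jaw": 0.4, "offset": [8, 50, 0], "rot": [0, 0, 0]},
])

```text
time_s: 11.2
eef_pos: [0.6164, 0.0614, 0.1534]
eef_rot: [0.001, 0.002, 1.0, -0.0]
wrist_force: [-0.6, 0.5, -1.7]
opening: 0.656
grasp_force: 64.0
```

>>> apply_moves([
  {"jaw": 0.4, "offset": [9, 55, 0], "rot": [0, 0, 0]},
  {"jaw": 0.4, "offset": [9, 55, 0], "rot": [0, 0, 0]},
  {"jaw": 0.4, "offset": [9, 55, 0], "rot": [0, 0, 0]},
  {"jaw": 0.4, "offset": [9, 55, 0], "rot": [0, 0, 0]},
  {"jaw": 0.4, "offset": [7, 45, 0], "rot": [0, 0, 0]},
])

```text
time_s: 11.82
eef_pos: [0.5707, 0.3295, 0.1513]
eef_rot: [-0.001, -0.001, 1.0, -0.0]
wrist_force: [-0.7, -0.8, -1.5]
opening: 0.65
grasp_force: 64.0
```

>>> apply_moves([
  {"jaw": 0.4, "offset": [0, 25, 0], "rot": [0, 0, 0]},
  {"jaw": 0.4, "offset": [0, 6, 0], "rot": [0, 0, 0]},
  {"jaw": 0.4, "offset": [0, 0, 0], "rot": [0, 0, 0]},
  {"jaw": 0.4, "offset": [0, 0, 0], "rot": [0, 0, 0]},
  {"jaw": 0.4, "offset": [0, 0, 0], "rot": [0, 0, 0]},
])

```text
time_s: 12.45
eef_pos: [0.5736, 0.3565, 0.1534]
eef_rot: [0.0, 0.001, 1.0, -0.0]
wrist_force: [-0.3, -0.4, -1.3]
opening: 0.658
grasp_force: 64.0
```

>>> apply_moves([
  {"jaw": 0.4, "offset": [-0.5, 1.5, 10], "rot": [0, 0, 0]},
  {"jaw": 0.4, "offset": [0, 0, 10], "rot": [0, 0, 0]},
  {"jaw": 0.4, "offset": [0, 0, 7], "rot": [0, 0, 0]},
  {"jaw": 0.4, "offset": [0, 0, 4], "rot": [0, 0, 0]},
  {"jaw": 0.4, "offset": [0, 0, 2], "rot": [0, 0, 0]},
])

```text
time_s: 13.08
eef_pos: [0.5734, 0.3594, 0.1199]
eef_rot: [-0.0, -0.0, 1.0, -0.0]
wrist_force: [0.2, -0.2, -0.7]
opening: 0.651
grasp_force: 64.0
```

>>> apply_moves([
  {"jaw": 0.4, "offset": [0, 0, 1], "rot": [0, 0, 0]},
  {"jaw": 0.4, "offset": [0, 0, 1], "rot": [0, 0, 0]},
  {"jaw": 0.4, "offset": [0, 0, 1], "rot": [0, 0, 0]},
  {"jaw": 0.4, "offset": [0, 0, 1], "rot": [0, 0, 0]},
  {"jaw": 0.4, "offset": [0, 0, 0], "rot": [0, 0, 0]},
])

```text
time_s: 13.7
eef_pos: [0.5735, 0.3593, 0.1162]
eef_rot: [-0.0, -0.0, 1.0, -0.0]
wrist_force: [0.4, 0.2, -1.3]
opening: 0.654
grasp_force: 64.0
```

>>> apply_moves([
  {"jaw": 0.4, "offset": [0, -1, 1], "rot": [0, 0, 0]},
  {"jaw": 0.4, "offset": [0, 0, 1], "rot": [0, 0, 0]},
  {"jaw": 0.4, "offset": [0, 0, 1], "rot": [0, 0, 0]},
  {"jaw": 0.4, "offset": [0, 0, 0.5], "rot": [0, 0, 0]},
  {"jaw": 0.4, "offset": [0, 0, 0.5], "rot": [0, 0, 0]},
])

```text
time_s: 14.32
eef_pos: [0.5738, 0.3583, 0.1131]
eef_rot: [0.0, 0.0, 1.0, 0.0]
wrist_force: [-3.3, -2.1, 6.1]
opening: 0.659
grasp_force: 64.8
```

>>> apply_moves([
  {"jaw": 0.8, "offset": [0, 0, 0], "rot": [0, 0, 0]},
  {"jaw": 1, "offset": [0, 0, 0], "rot": [0, 0, 0]},
  {"jaw": 1, "offset": [0, 0, 0], "rot": [0, 0, 0]},
  {"jaw": 1, "offset": [0, 0, -30], "rot": [0, 0, 0]},
  {"jaw": 1, "offset": [0, 0, -55], "rot": [0, 0, 0]},
])

```text
time_s: 14.95
eef_pos: [0.5718, 0.3575, 0.1949]
eef_rot: [-0.003, 0.0, 1.0, -0.001]
wrist_force: [1.0, -0.4, -0.0]
opening: 1.0
grasp_force: 0.0
```

>>> apply_moves([
  {"jaw": 1, "offset": [40, -45, 0], "rot": [0, 0, 0]},
  {"jaw": 1, "offset": [40, -45, 0], "rot": [0, 0, 0]},
  {"jaw": 1, "offset": [37, -45, 0], "rot": [0, 0, 0]},
  {"jaw": 1, "offset": [0, -9, 10], "rot": [0, 0, 0]},
  {"jaw": 1, "offset": [0, 0, 10], "rot": [0, 0, 0]},
])

```text
time_s: 15.58
eef_pos: [0.4574, 0.2141, 0.1775]
eef_rot: [0.001, 0.001, 1.0, 0.0]
wrist_force: [0.2, 1.0, 0.9]
opening: 0.997
grasp_force: 0.0
```

Run:
```python
from h import *
for c,tol in(("top",.005),("scene",.004)):
    p,X=cloud(c)
    if c=="scene": cv2.imwrite(f"pics/{c}3.png",p[100:400,100:500,::-1])
    for n,(x,y,z) in {"mid":(.573,.3575,.144),}.items():
        Q=X[(abs(X[...,2]-z-.001)<tol)&(np.hypot(X[...,0]-x,X[...,1]-y)<.045)]
        lo,hi=np.percentile(Q,[1,99],axis=0)
        print(c,n,len(Q),"fit",np.round(circ(Q[:,:2]),4),"mid",np.round((lo+hi)/2,4),"ztop",np.round(hi[2],4))
print(ctrl.get_obs()["eef_pos"])
```

```text
top mid 137 fit [0.5734 0.358  0.0273] mid [0.5747 0.3581 0.1439] ztop 0.1475
scene mid 122 fit [0.5734 0.3566 0.0278] mid [0.5733 0.3573 0.1427] ztop 0.1444
[0.45670017 0.21469069 0.17615827]
```

View pics/scene3.png

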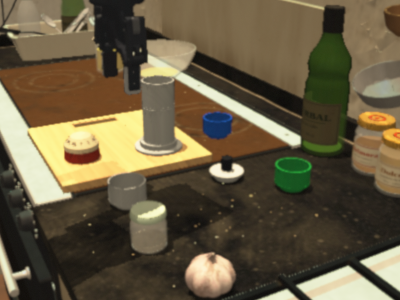

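Deep and middle tins stand upright and seated on the stand at crop (158,115). The rim height of 0.144 matches the expected value. Next is the bare steel shallow tin at crop (127,190).

>>> apply_moves([
  {"jaw": 1, "offset": [1, -1, 20], "rot": [0, 0, 0]},
  {"jaw": 1, "offset": [0, 0, 55], "rot": [0, 0, 0]},
  {"jaw": 1, "offset": [0, 0, 50], "rot": [0, 0, 0]},
  {"jaw": 1, "offset": [0, 0, 27], "rot": [0, 0, 0]},
  {"jaw": 1, "offset": [0, 0, 10], "rot": [0, 0, 0]},
])

```text
time_s: 16.3
eef_pos: [0.4548, 0.2138, 0.0132]
eef_rot: [-0.002, -0.0, 1.0, -0.0]
wrist_force: [-0.4, 1.0, -0.6]
opening: 1.001
grasp_force: 0.0
```

>>> apply_moves([
  {"jaw": 0.8, "offset": [0, 0, 0], "rot": [0, 0, 0]},
  {"jaw": 0.4, "offset": [0, 0, 0], "rot": [0, 0, 0]},
  {"jaw": 0.4, "offset": [0, 0, 0], "rot": [0, 0, 0]},
  {"jaw": 0.4, "offset": [0, 0, 0], "rot": [0, 0, 0]},
  {"jaw": 0.4, "offset": [0, 0, 0], "rot": [0, 0, 0]},
])

```text
time_s: 16.92
eef_pos: [0.4572, 0.2138, 0.0169]
eef_rot: [0.002, 0.0, 1.0, 0.0]
wrist_force: [-0.3, 0.1, 6.9]
opening: 0.665
grasp_force: 64.4
```

>>> apply_moves([
  {"jaw": 0.4, "offset": [0, 0, -30], "rot": [0, 0, 0]},
  {"jaw": 0.4, "offset": [0, 0, -60], "rot": [0, 0, 0]},
  {"jaw": 0.4, "offset": [0, 0, -60], "rot": [0, 0, 0]},
  {"jaw": 0.4, "offset": [0, 0, -25], "rot": [0, 0, 0]},
  {"jaw": 0.4, "offset": [-20, 25, 0], "rot": [0, 0, 0]},
])

```text
time_s: 17.55
eef_pos: [0.477, 0.2382, 0.1941]
eef_rot: [0.003, 0.001, 1.0, 0.001]
wrist_force: [0.6, 0.6, -0.8]
opening: 0.664
grasp_force: 64.3
```

>>> apply_moves([
  {"jaw": 0.4, "offset": [-38, 46, 0], "rot": [0, 0, 0]},
  {"jaw": 0.4, "offset": [-38, 46, 0], "rot": [0, 0, 0]},
  {"jaw": 0.4, "offset": [-17, 22, 0], "rot": [0, 0, 0]},
  {"jaw": 0.4, "offset": [-5, 5, 0], "rot": [0, 0, 0]},
  {"jaw": 0.4, "offset": [0, 0, 0], "rot": [0, 0, 0]},
])

```text
time_s: 18.18
eef_pos: [0.5731, 0.3569, 0.19]
eef_rot: [-0.0, -0.0, 1.0, -0.0]
wrist_force: [-0.1, 0.4, -0.2]
opening: 0.664
grasp_force: 64.3
```

>>> apply_moves([
  {"jaw": 0.4, "offset": [0, 0, 0], "rot": [0, 0, 0]},
  {"jaw": 0.4, "offset": [0, 0, 0], "rot": [0, 0, 0]},
  {"jaw": 0.4, "offset": [0, 0, 0], "rot": [0, 0, 0]},
  {"jaw": 0.4, "offset": [0, 0, 0], "rot": [0, 0, 0]},
  {"jaw": 0.4, "offset": [0, 0, 0], "rot": [0, 0, 0]},
])

```text
time_s: 18.8
eef_pos: [0.5735, 0.3573, 0.1903]
eef_rot: [0.0, 0.0, 1.0, -0.0]
wrist_force: [1.3, 0.1, -0.9]
opening: 0.663
grasp_force: 64.3
```

>>> apply_moves([
  {"jaw": 0.4, "offset": [-1, 0.7, 14], "rot": [0, 0, 0]},
  {"jaw": 0.4, "offset": [0, 0, 10], "rot": [0, 0, 0]},
  {"jaw": 0.4, "offset": [0, 0, 6], "rot": [0, 0, 0]},
  {"jaw": 0.4, "offset": [0, 0, 3], "rot": [0, 0, 0]},
  {"jaw": 0.4, "offset": [0, 0, 1], "rot": [0, 0, 0]},
])

```text
time_s: 19.42
eef_pos: [0.5746, 0.358, 0.1561]
eef_rot: [-0.0, -0.0, 1.0, -0.0]
wrist_force: [0.0, -0.2, -0.9]
opening: 0.664
grasp_force: 64.3
```

>>> apply_moves([
  {"jaw": 0.4, "offset": [0, 0, 1], "rot": [0, 0, 0]},
  {"jaw": 0.4, "offset": [0, 0, 1], "rot": [0, 0, 0]},
  {"jaw": 0.4, "offset": [0, 0, 1], "rot": [0, 0, 0]},
  {"jaw": 0.4, "offset": [0, 0, 0.5], "rot": [0, 0, 0]},
  {"jaw": 0.4, "offset": [0, 0, 0], "rot": [0, 0, 0]},
])

```text
time_s: 20.05
eef_pos: [0.5745, 0.358, 0.1528]
eef_rot: [-0.0, -0.0, 1.0, -0.0]
wrist_force: [-0.4, 0.5, -1.3]
opening: 0.661
grasp_force: 64.3
```

>>> apply_moves([
  {"jaw": 0.4, "offset": [0, 0, 1], "rot": [0, 0, 0]},
  {"jaw": 0.4, "offset": [0, 0, 1], "rot": [0, 0, 0]},
  {"jaw": 0.4, "offset": [0, 0, 0.5], "rot": [0, 0, 0]},
  {"jaw": 0.4, "offset": [0, 0, 0], "rot": [0, 0, 0]},
  {"jaw": 0.4, "offset": [0, 0, 0], "rot": [0, 0, 0]},
])

```text
time_s: 20.68
eef_pos: [0.5751, 0.3582, 0.152]
eef_rot: [0.001, -0.0, 1.0, 0.0]
wrist_force: [-2.2, -0.5, 6.8]
opening: 0.664
grasp_force: 65.0
```

>>> apply_moves([
  {"jaw": 0.8, "offset": [0, 0, 0], "rot": [0, 0, 0]},
  {"jaw": 1, "offset": [0, 0, 0], "rot": [0, 0, 0]},
  {"jaw": 1, "offset": [0, 0, 0], "rot": [0, 0, 0]},
  {"jaw": 1, "offset": [0, 0, -30], "rot": [0, 0, 0]},
  {"jaw": 1, "offset": [0, 0, -50], "rot": [0, 0, 0]},
])

```text
time_s: 21.3
eef_pos: [0.5731, 0.3574, 0.2283]
eef_rot: [-0.003, 0.0, 1.0, -0.001]
wrist_force: [0.8, 0.9, 0.3]
opening: 1.001
grasp_force: 0.0
```

>>> apply_moves([
  {"jaw": 0.7, "offset": [-20, -45, 0], "rot": [0, 0, 0]},
  {"jaw": 0.7, "offset": [-20, -45, 0], "rot": [0, 0, 0]},
  {"jaw": 0.7, "offset": [-21, -40, 0], "rot": [0, 0, 0]},
  {"jaw": 0.7, "offset": [0, -8, 40], "rot": [0, 0, 0]},
  {"jaw": 0.7, "offset": [0, 0, 40], "rot": [0, 0, 0]},
])

```text
time_s: 21.92
eef_pos: [0.6364, 0.2186, 0.1498]
eef_rot: [0.001, 0.001, 1.0, 0.0]
wrist_force: [0.1, 0.9, 0.1]
opening: 0.7
grasp_force: 0.0
```

Run:
```python
from h import *
for c,tol in(("top",.005),("scene",.004)):
    p,X=cloud(c)
    for n,(x,y,z) in {"shal":(.573,.3575,.175),"lid":(.636,.219,.013)}.items():
        Q=X[(abs(X[...,2]-z-.001)<tol)&(np.hypot(X[...,0]-x,X[...,1]-y)<.045)]
        if len(Q)<10: print(c,n,len(Q)); continue
        lo,hi=np.percentile(Q,[1,99],axis=0)
        print(c,n,len(Q),"fit",np.round(circ(Q[:,:2]),4),"mid",np.round((lo+hi)/2,4),"ext",np.round((hi-lo),4),"ztop",np.round(hi[2],4))
print(ctrl.get_obs()["eef_pos"])
X=np.load("top.npy")
Q=X[(abs(X[...,2]-.015)<.006)&(np.hypot(X[...,0]-.636,X[...,1]-.219)<.04)];lo,hi=np.percentile(Q,[1,99],axis=0);print("lid disc top view",(lo+hi)/2,hi-lo)
```

```text
top shal 193 fit [0.574  0.358  0.0273] mid [0.5745 0.3578 0.1749] ext [0.0553 0.057  0.0072] ztop 0.1785
top lid 44 fit [0.6137 0.2161 0.0472] mid [0.6575 0.2248 0.014 ] ext [0.0106 0.0361 0.0059] ztop 0.0169
scene shal 135 fit [0.5735 0.3567 0.0276] mid [0.5728 0.3572 0.1738] ext [0.0561 0.059  0.0033] ztop 0.1754
scene lid 370 fit [0.6364 0.2189 0.0222] mid [0.6354 0.2171 0.014 ] ext [0.0546 0.0553 0.0075] ztop 0.0178
[0.63198252 0.21891543 0.14442469]
lid disc top view [0.63567119 0.22109819 0.01473879] [0.05282177 0.05558173 0.00861251]
```

>>> apply_moves([
  {"jaw": 0.7, "offset": [0, 0, 40], "rot": [0, 0, 0]},
  {"jaw": 0.7, "offset": [0, 0, 35], "rot": [0, 0, 0]},
  {"jaw": 0.7, "offset": [0, 0, 20], "rot": [0, 0, 0]},
  {"jaw": 0.7, "offset": [0, 0, 0], "rot": [0, 0, 0]},
  {"jaw": 0.7, "offset": [0, 0, 0], "rot": [0, 0, 0]},
])

```text
time_s: 22.65
eef_pos: [0.6369, 0.2204, 0.0573]
eef_rot: [0.001, -0.0, 1.0, 0.0]
wrist_force: [0.4, 0.3, 0.4]
opening: 0.703
grasp_force: 0.0
```

>>> apply_moves([
  {"jaw": 0.7, "offset": [1, 0, 20], "rot": [0, 0, 0]},
  {"jaw": 0.7, "offset": [0, 0, 14], "rot": [0, 0, 0]},
  {"jaw": 0.7, "offset": [0, 0, 4], "rot": [0, 0, 0]},
  {"jaw": 0.7, "offset": [0, 0, 0], "rot": [0, 0, 0]},
  {"jaw": 0.5, "offset": [0, 0, 0], "rot": [0, 0, 0]},
])

```text
time_s: 23.28
eef_pos: [0.635, 0.2201, 0.0177]
eef_rot: [0.0, 0.0, 1.0, 0.0]
wrist_force: [0.1, -0.5, 0.0]
opening: 0.512
grasp_force: 0.0
```

>>> apply_moves([
  {"jaw": 0.3, "offset": [0, 0, 0], "rot": [0, 0, 0]},
  {"jaw": 0.1, "offset": [0, 0, 0], "rot": [0, 0, 0]},
  {"jaw": 0, "offset": [0, 0, 0], "rot": [0, 0, 0]},
  {"jaw": 0, "offset": [0, 0, 0], "rot": [0, 0, 0]},
  {"jaw": 0, "offset": [0, 0, 0], "rot": [0, 0, 0]},
])

```text
time_s: 23.9
eef_pos: [0.6352, 0.2202, 0.0181]
eef_rot: [0.001, -0.0, 1.0, 0.0]
wrist_force: [0.1, 0.7, 6.7]
opening: 0.209
grasp_force: 58.8
```

>>> apply_moves([
  {"jaw": 0, "offset": [0, 0, -30], "rot": [0, 0, 0]},
  {"jaw": 0, "offset": [0, 0, -60], "rot": [0, 0, 0]},
  {"jaw": 0, "offset": [0, 0, -60], "rot": [0, 0, 0]},
  {"jaw": 0, "offset": [0, 0, -50], "rot": [0, 0, 0]},
  {"jaw": 0, "offset": [0, 0, -10], "rot": [0, 0, 0]},
])

```text
time_s: 24.52
eef_pos: [0.6365, 0.2204, 0.2318]
eef_rot: [0.004, -0.0, 1.0, 0.001]
wrist_force: [1.4, 1.1, -0.9]
opening: 0.206
grasp_force: 58.6
```

>>> apply_moves([
  {"jaw": 0, "offset": [10, 20, 0], "rot": [0, 0, 0]},
  {"jaw": 0, "offset": [20, 45, 0], "rot": [0, 0, 0]},
  {"jaw": 0, "offset": [20, 45, 0], "rot": [0, 0, 0]},
  {"jaw": 0, "offset": [10, 22, 0], "rot": [0, 0, 0]},
  {"jaw": 0, "offset": [2, 6, 0], "rot": [0, 0, 0]},
])

```text
time_s: 25.15
eef_pos: [0.5706, 0.3594, 0.2251]
eef_rot: [-0.002, -0.001, 1.0, -0.001]
wrist_force: [0.6, -0.2, -1.2]
opening: 0.21
grasp_force: 58.8
```

>>> apply_moves([
  {"jaw": 0, "offset": [0, 0, 0], "rot": [0, 0, 0]},
  {"jaw": 0, "offset": [0, 0, 0], "rot": [0, 0, 0]},
  {"jaw": 0, "offset": [0, 0, 0], "rot": [0, 0, 0]},
  {"jaw": 0, "offset": [0, 0, 0], "rot": [0, 0, 0]},
  {"jaw": 0, "offset": [0, 0, 0], "rot": [0, 0, 0]},
])

```text
time_s: 25.78
eef_pos: [0.5728, 0.3577, 0.2274]
eef_rot: [0.0, 0.0, 1.0, 0.0]
wrist_force: [-0.4, -1.3, -1.5]
opening: 0.208
grasp_force: 58.8
```

Run:
```python
from h import *
p,X=cloud("scene"); cv2.imwrite("pics/s4.png",cv2.resize(p[60:300,160:360,::-1],None,fx=2.4,fy=2.4))
Q=X[(abs(X[...,2]-.218)<.006)&(np.hypot(X[...,0]-.573,X[...,1]-.358)<.04)];print(len(Q),circ(Q[:,:2]))
```

```text
280 [0.57261384 0.35582344 0.02243214]
```

View pics/s4.png

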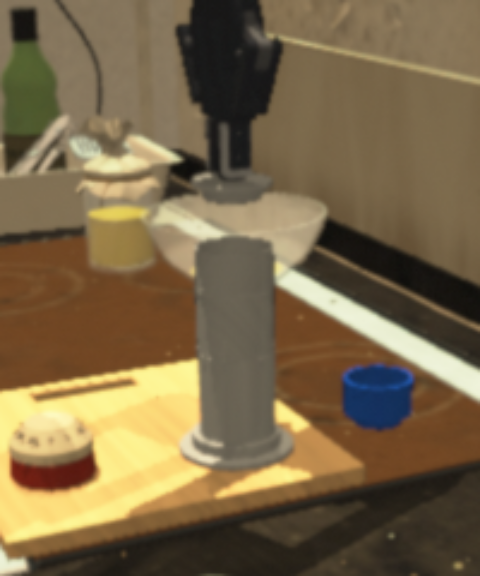

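The lid hangs level at crop (235,185), above the upright three-tin stack whose rim is at (235,245).

>>> apply_moves([
  {"jaw": 0, "offset": [-0.8, 0.3, 15], "rot": [0, 0, 0]},
  {"jaw": 0, "offset": [0, 0, 12], "rot": [0, 0, 0]},
  {"jaw": 0, "offset": [0, 0, 7], "rot": [0, 0, 0]},
  {"jaw": 0, "offset": [0, 0, 3], "rot": [0, 0, 0]},
  {"jaw": 0, "offset": [0, 0, 2], "rot": [0, 0, 0]},
])

```text
time_s: 26.45
eef_pos: [0.5735, 0.3584, 0.1883]
eef_rot: [0.0, -0.0, 1.0, 0.0]
wrist_force: [1.4, -0.6, -0.2]
opening: 0.208
grasp_force: 58.8
```

>>> apply_moves([
  {"jaw": 0, "offset": [0, 0, 1], "rot": [0, 0, 0]},
  {"jaw": 0, "offset": [0, 0, 1], "rot": [0, 0, 0]},
  {"jaw": 0, "offset": [0, 0, 1], "rot": [0, 0, 0]},
  {"jaw": 0, "offset": [0, 0, 0.5], "rot": [0, 0, 0]},
  {"jaw": 0, "offset": [0, 0, 0], "rot": [0, 0, 0]},
])

```text
time_s: 27.08
eef_pos: [0.5733, 0.3583, 0.1848]
eef_rot: [-0.0, 0.0, 1.0, -0.0]
wrist_force: [0.2, -1.0, -1.2]
opening: 0.208
grasp_force: 58.8
```

>>> apply_moves([
  {"jaw": 0, "offset": [0, 0, 1], "rot": [0, 0, 0]},
  {"jaw": 0, "offset": [0, 0, 1], "rot": [0, 0, 0]},
  {"jaw": 0, "offset": [0, 0, 0], "rot": [0, 0, 0]},
  {"jaw": 0, "offset": [0, 0, 0], "rot": [0, 0, 0]},
  {"jaw": 0, "offset": [0, 0, 0], "rot": [0, 0, 0]},
])

```text
time_s: 27.7
eef_pos: [0.5738, 0.3585, 0.184]
eef_rot: [0.001, -0.0, 1.0, 0.0]
wrist_force: [-1.2, -0.6, 4.6]
opening: 0.206
grasp_force: 59.3
```

Contact came at 0.184, as predicted. Releasing gently and retreating.

>>> apply_moves([
  {"jaw": 0.35, "offset": [0, 0, 0], "rot": [0, 0, 0]},
  {"jaw": 0.6, "offset": [0, 0, 0], "rot": [0, 0, 0]},
  {"jaw": 0.7, "offset": [0, 0, 0], "rot": [0, 0, 0]},
  {"jaw": 0.7, "offset": [0, 0, -20], "rot": [0, 0, 0]},
  {"jaw": 0.7, "offset": [0, 0, -50], "rot": [0, 0, 0]},
])

```text
time_s: 28.32
eef_pos: [0.5719, 0.3577, 0.2514]
eef_rot: [-0.003, 0.0, 1.0, -0.001]
wrist_force: [1.0, 0.3, 0.3]
opening: 0.701
grasp_force: 0.0
```

>>> apply_moves([
  {"jaw": 0.7, "offset": [40, -40, 0], "rot": [0, 0, 0]},
  {"jaw": 0.7, "offset": [40, -40, 0], "rot": [0, 0, 0]},
  {"jaw": 0.7, "offset": [40, -40, 0], "rot": [0, 0, 0]},
  {"jaw": 0.7, "offset": [0, 0, 0], "rot": [0, 0, 0]},
  {"jaw": 0.7, "offset": [0, 0, 0], "rot": [0, 0, 0]},
])

```text
time_s: 28.95
eef_pos: [0.4545, 0.2386, 0.2548]
eef_rot: [0.002, 0.0, 1.0, 0.001]
wrist_force: [1.3, 0.2, 0.6]
opening: 0.699
grasp_force: 0.0
```

Run:
```python
from h import *
p,X=cloud("scene"); cv2.imwrite("pics/s5.png",cv2.resize(p[60:420,100:500,::-1],None,fx=1.6,fy=1.6))
for c in("scene","top"):
    p,X=cloud(c)
    for z in (.178,.204):
        Q=X[(abs(X[...,2]-z)<.005)&(np.hypot(X[...,0]-.573,X[...,1]-.358)<.04)];print(c,z,len(Q),np.round(circ(Q[:,:2]),4),np.percentile(Q[:,2],[50,97]))
```

```text
scene 0.178 301 [0.5732 0.3539 0.0235] [0.17947618 0.18129237]
scene 0.204 49 [0.5742 0.356  0.0072] [0.2026677 0.204553 ]
top 0.178 290 [0.5736 0.3591 0.0233] [0.18058538 0.1826619 ]
top 0.204 75 [0.5767 0.3586 0.0058] [0.20474993 0.20672107]
```

View pics/s5.png

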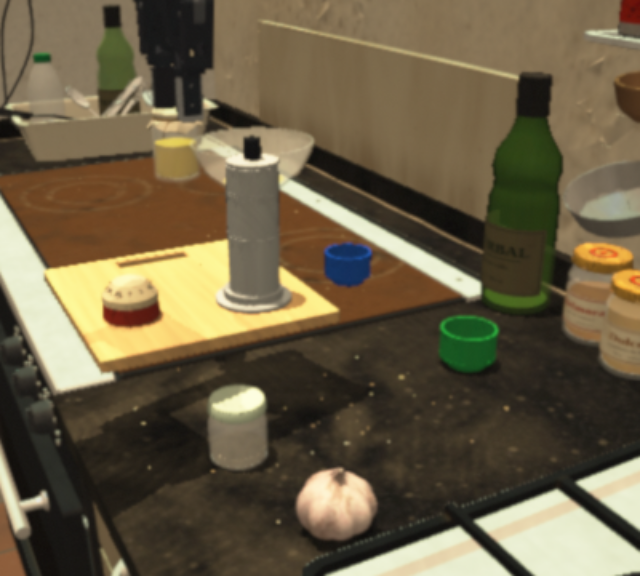

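The full stack with its lid stands upright at (254,220). The disc top is at about 0.180 and the knob top at 0.204, as expected when seated. The timer, jar and garlic have not moved.

```bash
python3 -c "
from bench import ctrl
print(ctrl.hand_in())"
```

```text
the job is handed in; nothing more can be done
None
```

The lunch set is packed on its stand and handed in at about 29 s: deep, middle and shallow tins, then the lid, all upright with heights matching full seating, and the garlic, jar and timer untouched.

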